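# Sort the stud tins by weight

## Task

Three look-alike closed tins of spare crampon studs stand among the gear on the bench, some full and some used up, and only their weight tells which. Stand every full tin in the divided plywood crate, one to a compartment, and every used-up tin on the low steel tray. Keep the tins upright, set them down gently without dropping them, and do not knock the bottle, the carabiner or the anti-balling plate out of place.

Things in the scene. Friction and masses are not known exactly. Their poses are not given: they have to be found in the camera images.
- tin1: closed round aluminium tin with a dark twist cap, 60 mm diameter, 95 mm tall, standing upright; the cap (the best grip, 60 mm across) is the top 29 mm. The three tins look the same; one or two of them are full and weigh 0.4 to 0.66 kg, the other ones are used up and weigh about 0.11 kg. Contents sit loose inside. Origin at the centre of its underside, z up
- tin2: closed round aluminium tin with a dark twist cap, 60 mm diameter, 95 mm tall, standing upright; the cap (the best grip, 60 mm across) is the top 29 mm. The three tins look the same; one or two of them are full and weigh 0.4 to 0.66 kg, the other ones are used up and weigh about 0.11 kg. Contents sit loose inside. Origin at the centre of its underside, z up
- tin3: closed round aluminium tin with a dark twist cap, 60 mm diameter, 95 mm tall, standing upright; the cap (the best grip, 60 mm across) is the top 29 mm. The three tins look the same; one or two of them are full and weigh 0.4 to 0.66 kg, the other ones are used up and weigh about 0.11 kg. Contents sit loose inside. Origin at the centre of its underside, z up
- crate: open plywood crate fixed to the bench, 190 x 105 x 45 mm (own x, y, z), walls, floor and divider 6 mm thick; one divider across its middle makes two compartments of 86 x 93 mm, centred at own x = -46 and +46 mm, y = 0. Origin at the centre of its underside, z up; inner floor at z = 6 mm. It may be on the left or the right
- tray: low open dark steel tray fixed to the bench, 190 x 110 x 18 mm (own x, y, z), walls and floor 3 mm, no divider; room for two tins at own x = -46 and +46 mm. Origin at the centre of its underside, z up; inner floor at z = 3 mm. The crate and the tray lie on different sides, one left and one right
- mat: flat cork-rubber mat fixed to the bench, 320 x 200 x 4 mm (own x, y, z), on which the tins, the bottle and the case stand close together. Origin at the centre of its underside
- bottle: white plastic bottle with black cap, 56 mm diameter, 165 mm tall, standing loose on the mat among the tins; bystander. Origin at the centre of its underside, z up
- case: closed black hard case fixed on the mat beyond the tins, 90 x 140 x 120 mm (own x, y, z); an obstacle, not to be opened. Origin at the centre of its underside, z up
- carabiner: black locking carabiner lying flat and loose, 110 x 66 x 12 mm, long axis own x; bystander. Origin at its centre on the bench, z up
- plate: yellow aluminium crampon anti-balling plate lying flat and loose, 115 x 78 x 15 mm, long axis own x; bystander. Origin at the centre of its underside, z up
Mind the look-alikes: they are no part of the job. There is more than one size of the crate; the one meant has the size given above.

How it is judged:
By the outcome, as a careful person would: the job done as asked, in the order asked, and still so for the second after the job is handed in, with the robot touching nothing.
It also fails if it takes over 72 s, if anything falls off the work surface, if the arm or the gripper's body presses on something with over 40 N, if the wrist force passes 120 N, or if a joint passes its speed limit or range.

## Robot

A 6-joint arm with a two-finger parallel gripper is mounted at the origin on the work surface. World frame = base frame: x ahead of the robot, y to its left, z up, the work surface at z = 0. Lengths are in m, angles in degrees, forces in N, time in s.
With the tool pointing down it reaches from about 0.325 to 0.775 m from the base axis. Payload 5.5 kg.
Tool frame: the origin (TCP) lies at the centre of the arm's flange, where the gripper is bolted on; the fingertips stand 182 mm ahead of it and the grasp point (between the pads) lies 163 mm ahead of it; z points along the fingers, y is the line along which they close (so a half turn about z gives the same grasp; the last joint's range is limited). The gripper opens to 88 mm and grips with 3 to 60 N. Pads are 20 mm wide; open, the fingers measure 115 mm over their backs; the gripper's body (75 mm by 178 mm) begins 61 mm behind the grasp point.
Start: joints at [-67.019, 5.22, 70.514, -0, 104.267, -3.249], TCP at [0.265, -0.538, 0.405] pointing down, gripper open.
Joint ranges: [-164.24, 164.24], [-49.07, 125.15], [9.68, 141.18], [-86.29, 266.29], [3.28, 154.24], [-151.56, 151.56]. Speed limits (degrees/s): [147.25, 147.25, 172.46, 180, 180, 180].

## Interface

Orientations are given as [roll, pitch, yaw] about the fixed x, y, z axes, in that order (R = Rz(yaw) Ry(pitch) Rx(roll)).
In Python, from station import r gives the robot as it stands. The module is installed in compiled form; this text tells all that it offers. Calls block until the motion is done:
- r.reach(position, orientation): joint-space move of the TCP to a pose.
- r.servo_line(position, rotation=None, speed=0.15): straight line of the TCP; rotation=None keeps the orientation; speed is the mean speed in m/s.
- r.move_joints(angles): joint-space move.
- r.let_go() and r.grab(squeeze=None): open the fingers fully, or close them until they stop; squeeze is the grip in N (None keeps the last).
- r.wait(seconds).
- r.inverse_kinematics(position, orientation): joint angles nearest the present ones, or None.
- r.sense(): the state.
- r.snapshot(name): name is "side" or "top"; returns a dict with "frame" (400x640x3 uint8, red, green, blue), "fx", "fy", "cx", "cy" (pixels), "dist_coeffs" ([k1, k2, p1, p2, k3] as OpenCV has them; the pictures are not rectified), "R" (3x3) and "t" (3): a world point X has camera coordinates R X + t. Camera axes: x right, y down, z forward; pixel columns grow to the right and rows downward; lengths in m; the calibration is good to about 2 mm. A picture is of the moment at which its call begins. There is no depth.
A pose or a line that the arm cannot do raises r.IKError and nothing moves.
- r.hand_in(): hands the job in; it is judged then, once.
The state is a dict: "clock": time; "joints": joint angles; "joint_vel": joint speeds; "joint_torque": joint torques, N m; "tcp_pos": TCP position; "orientation": TCP orientation; "contact_force": force on the tool from outside, world axes, zero at the start; "torque": the same for the moment, N m; "opening": finger opening in m; "gripper_force": force on a finger pad.
Only numpy, scipy, OpenCV 4.12 (cv2) and the standard library are available. Lean on these libraries where they do the work, as an engineer would, in place of code of your own. Each camera call takes 0.05 s, during which the arm holds its last target. There are 200 camera calls.

## Working session

There is one attempt and no reset: what is moved stays moved. The work goes in short steps, each a Python script; the robot and the scene stay as the last script left them, time stands still between calls to the robot, and variables do not carry over. Pictures are saved under pics/ and viewed, at most 10 in all, crops included, and the job is handed in when it is done.

```bash
mkdir -p pics; python3 - <<'E'
from station import r
import cv2,json,numpy as np
s=r.sense();print(s['clock'],s['contact_force'],s['opening'])
for n in("top","side"):
    d=r.snapshot(n);cv2.imwrite(f"pics/{n}0.png",d['frame'][:,:,::-1])
    print(n,d['fx'],d['fy'],d['cx'],d['cy'],d['dist_coeffs'],np.round(d['R'],3).tolist(),d['t'])
E
```

```text
0.0 [-1.0088502  -0.40712115 -0.54694038] 0.08770026299161895
top 447.5912931984443 447.5912931984443 317.5695234116226 203.91586671309813 [-0.0457544  0.         0.         0.         0.       ] [[0.017, -1.0, 0.013], [-0.992, -0.019, -0.126], [0.126, -0.011, -0.992]] [0.07168275 0.49452452 1.40514273]
side 416.4725681036245 416.4725681036245 320.39094562570426 195.32520965359404 [0.01799336 0.         0.         0.         0.        ] [[-0.989, -0.149, 0.0], [-0.101, 0.67, -0.735], [0.109, -0.727, -0.678]] [0.48097447 0.03288039 1.11130546]
```

View pics/top0.png

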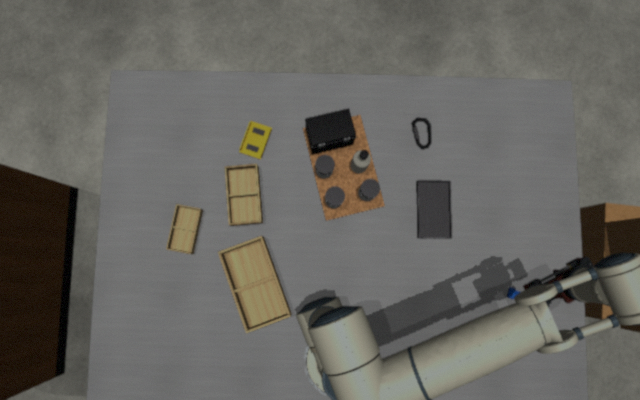

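View pics/side0.png

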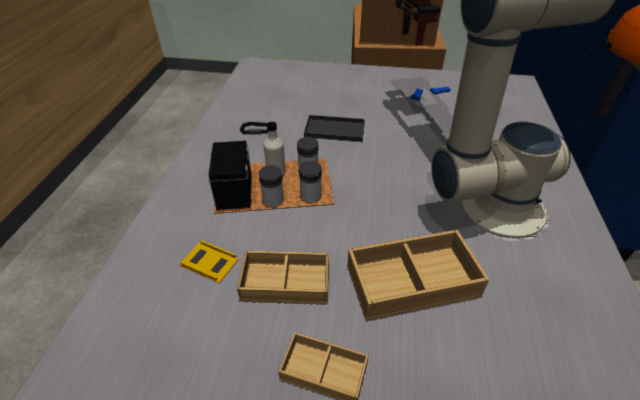

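The top view shows tins near (324,166), (334,197) and (368,190), the bottle at (361,160), and the case at (330,130). The tray is at (434,209) and the mid-size crate at (243,195), about 190 mm long. I'll enlarge the crops to measure.

```bash
cat > h.py <<'E'
import cv2,numpy as np
from station import r
def ray(d,uv,z):
    K=np.array([[d['fx'],0,d['cx']],[0,d['fy'],d['cy']],[0,0,1]])
    p=cv2.undistortPoints(np.array(uv,float).reshape(-1,1,2),K,np.array(d['dist_coeffs'])).reshape(-1,2)
    R=np.array(d['R']);c=-R.T@np.array(d['t'])
    v=np.c_[p,np.ones(len(p))]@R
    return (c+v*((z-c[2])/v[:,2])[:,None])
E
python3 - <<'E'
from h import *
d=r.snapshot("top");f=d['frame'][:,:,::-1].copy()
cv2.imwrite("pics/topc.png",cv2.resize(f[95:225,295:395],None,fx=6,fy=6,interpolation=cv2.INTER_CUBIC)[:600])if 0 else cv2.imwrite("pics/topc.png",cv2.resize(f[105:225,295:395],None,fx=5,fy=5,interpolation=cv2.INTER_CUBIC))
hsv=cv2.cvtColor(f,cv2.COLOR_BGR2HSV)
def blobs(m,z,name,box):
    x0,y0,x1,y1=box;mm=np.zeros(m.shape,np.uint8);mm[y0:y1,x0:x1]=m[y0:y1,x0:x1]
    for c in cv2.findContours(mm,cv2.RETR_EXTERNAL,cv2.CHAIN_APPROX_NONE)[0]:
        if cv2.contourArea(c)<60: continue
        P=ray(d,c.reshape(-1,2),z)[:,:2]
        (cx,cy),s,a=cv2.minAreaRect((P*1000).astype(np.float32))
        print(name,np.round([cx,cy,*s,a],1))
wood=cv2.inRange(hsv,(12,50,60),(30,255,255))
blobs(wood,.045,'crate',(160,155,300,340))
blobs(cv2.inRange(hsv,(20,150,80),(32,255,255)),.0,'plate',(220,110,290,165))
dark=cv2.inRange(hsv,(0,0,0),(179,255,75))
blobs(dark,.018,'tray',(405,170,465,250))
blobs(dark,.0,'carab',(400,105,445,155))
blobs(cv2.inRange(hsv,(0,0,0),(179,255,40)),.12,'case',(300,100,362,153))
blobs(cv2.inRange(hsv,(3,90,60),(18,255,255)),.004,'mat',(295,100,395,225))
print(hsv[190,368],hsv[197,334],hsv[166,324],hsv[209,434],hsv[240,480])
E
```

```text
crate [238.9 274.  267.5 151.4  21.5]
crate [404.7 500.5  87.8 146.8  80.1]
crate [518.8 318.4 192.2 108.8   6.3]
plate [709.6 292.9  74.7 109.8  72.2]
tray [ 487.6 -297.4  187.2  113.3    0.7]
carab [ 744.5 -263.5  104.2   64.6    1.5]
case [708.3  47.2 111.7 142.2  15. ]
mat [623.2  -1.6 317.3 196.9  14.9]
[150   8  65] [150   4  63] [105   8  61] [135   8  62] [  0   0 113]
```

View pics/topc.png

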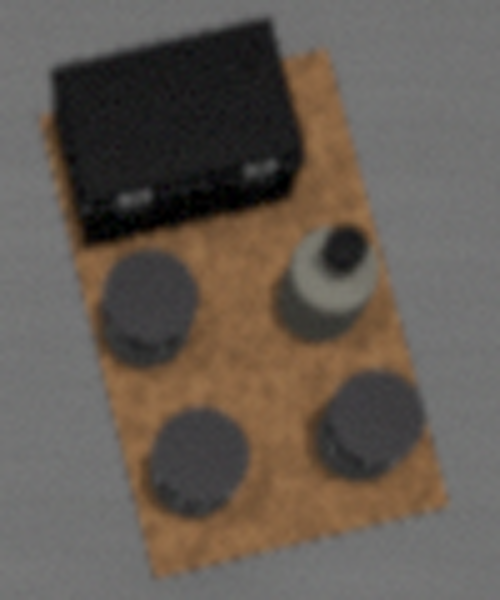

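The crop shows cap-top discs at crop pixels A (151,298), B (200,456) and C (376,419), with the bottle cap at (347,248). I'll convert these to positions and cross-check them against the side view.

```bash
python3 - <<'E'
from h import *
d=r.snapshot("top");o=np.array([295,105])
cv=lambda p:(np.array(p)+.5)/5-.5+o
n=['A','B','C'];P=ray(d,cv([[151,298],[200,456],[376,419]]),.099);b=ray(d,cv([[347,248]]),.169)
print(P.round(4),b.round(4))
for p,q in zip(P,n): print(q,'to bottle',(b[0]-p)[:2].round(3),np.linalg.norm((b[0]-p)[:2]).round(3))
s=r.snapshot("side");f=s['frame'][:,:,::-1]
K=np.array([[s['fx'],0,s['cx']],[0,s['fy'],s['cy']],[0,0,1]])
rv=cv2.Rodrigues(np.array(s['R']))[0]
c=f[105:225,195:345];c=cv2.resize(c,None,fx=5,fy=5,interpolation=cv2.INTER_CUBIC)
t=np.linspace(0,2*np.pi,40)
def draw(X,R_,z):
    C=np.c_[X[0]+R_*np.cos(t),X[1]+R_*np.sin(t),0*t+z]
    q=cv2.projectPoints(C,rv,np.array(s['t']),K,np.array(s['dist_coeffs']))[0].reshape(-1,2)
    cv2.polylines(c,[((q-[195,105]+.5)*5-.5).round().astype(int)],True,(0,255,0),1)
for p in P: draw(p,.03,.099)
draw(b[0],.028,.004);draw(b[0],.012,.169)
cv2.imwrite("pics/sidec.png",c)
E
```

```text
[[ 0.6086  0.0611  0.099 ]
 [ 0.5105  0.0296  0.099 ]
 [ 0.5356 -0.0784  0.099 ]] [[ 0.6258 -0.0521  0.169 ]]
A to bottle [ 0.017 -0.113] 0.115
B to bottle [ 0.115 -0.082] 0.141
C to bottle [0.09  0.026] 0.094
```

View pics/sidec.png

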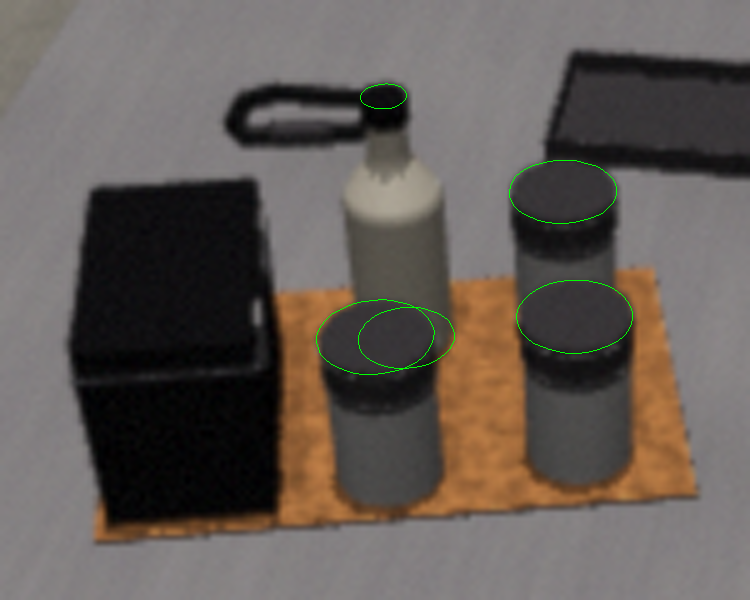

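The ellipses projected into the side view land on all the tin caps and the bottle, so the positions are good. I'll pick, weigh and place tin C first.

```bash
cat >> h.py <<'E'
HI=.43; G=.163; GH=.081   # travel height, grasp point ahead of TCP, grip height above tin's underside
def fz(n=4):
    v=[]
    for _ in range(n): r.wait(.06); v.append(r.sense()['contact_force'][2])
    return float(np.mean(v))
def line(x,y,z,yaw,v): r.servo_line([x,y,z],[180,0,yaw],speed=v)
def pick(x,y,yaw):
    r.let_go(); line(x,y,HI,yaw,.28); r.wait(.25); f0=fz()
    z=.004+GH+G
    line(x,y,z,yaw,.15); r.grab(35); s=r.sense(); print('opening',s['opening'],'grip',s['gripper_force'])
    line(x,y,z+.03,yaw,.06); line(x,y,HI,yaw,.15); r.wait(.4); w=f0-fz()
    s=r.sense();print('weight N',w,'opening',s['opening'],'t',s['clock']); return w
def slot(kind,sgn):
    x,y,a,fl=(.520,.320,6.3,.006) if kind=='crate' else (.488,-.297,.7,.003)
    a_=np.radians(a); return x+sgn*.046*np.cos(a_),y+sgn*.046*np.sin(a_),a,fl
def place(kind,sgn):
    x,y,a,fl=slot(kind,sgn); z=fl+GH+G
    line(x,y,HI,a,.22); r.wait(.2); line(x,y,z+.02,a,.15); line(x,y,z+.004,a,.04); r.wait(.2); f0=fz(3)
    for k in range(10):
        line(x,y,z+.003-.001*k,a,.02); df=fz(2)-f0
        if df>1.2: break
    print('set down dz',.003-.001*k,'df',df); r.let_go(); r.wait(.1)
    line(x,y,HI-.06,a,.15); print('t',r.sense()['clock'])
E
python3 - <<'E'
from h import *
for p in [(.6086,.0611,-21.5),(.5105,.0296,-30),(.5356,-.0784,35),slot('crate',1)[:3],slot('crate',-1)[:3],slot('tray',1)[:3],slot('tray',-1)[:3]]:
    print([None if q is None else np.round(q) for q in [r.inverse_kinematics([p[0],p[1],h],[180,0,p[2]]) for h in (.25,HI)]])
w=pick(.5356,-.0784,35)
if .6<w<2: place('tray',1)
elif 3<w<8: place('crate',1)
E
```

```text
[array([  3.,   8.,  83.,  -0.,  89., 114.]), array([  3.,   7.,  66.,  -0., 107., 114.])]
[array([ -0.,  -7.,  98.,  -0.,  89., 120.]), array([ -0.,  -8.,  81.,  -0., 107., 120.])]
[array([-12.,  -2.,  94.,  -0.,  88.,  43.]), array([-12.,  -3.,  77.,  -0., 107.,  43.])]
[array([ 27.,  15.,  76.,  -0.,  90., 111.]), array([ 27.,  14.,  58.,  -0., 108., 111.])]
[array([ 30.,   2.,  90.,  -0.,  88., 114.]), array([ 30.,   1.,  72.,  -0., 107., 114.])]
[array([-32.,   8.,  83.,  -0.,  89.,  57.]), array([-32.,   7.,  66.,  -0., 107.,  57.])]
[array([-38.,  -4.,  95.,  -0.,  88.,  52.]), array([-38.,  -5.,  78.,  -0., 107.,  52.])]
opening 0.059953397655337214 grip 35.00023305416107
weight N 6.5048873954770565 opening 0.059450002028488116 t 7.3833
set down dz 0.0 df 5.132426452562472
t 14.8667
```

Tin C weighed 6.5 N, so it is full and went in the crate. I'll do B next, then take a picture.

```bash
python3 - <<'E'
from h import *
w=pick(.5105,.0296,-30)
if .6<w<2: place('tray',1)
elif 3<w<8: place('crate',-1)
d=r.snapshot("side");cv2.imwrite("pics/side1.png",d['frame'][:,:,::-1])
E
```

```text
opening 0.05971290752093656 grip 34.9998539686203
weight N 0.5226103300467737 opening 0.05963670278556491 t 21.175
```

View pics/side1.png

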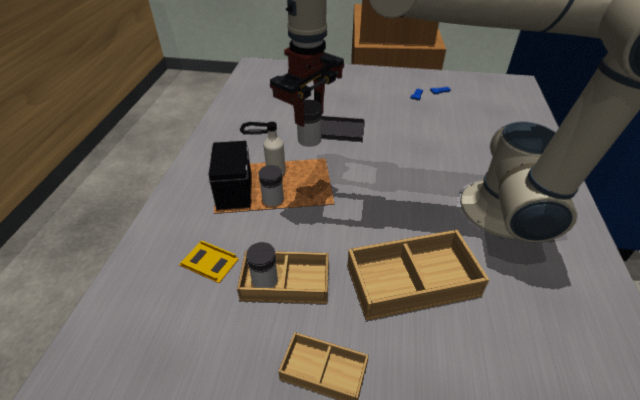

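The side view shows C upright in the crate's far compartment at (262,262). B is held at (310,125) and is light, so it goes to the tray.

```bash
python3 - <<'E'
from h import *
place('tray',1)
w=pick(.6086,.0611,-21.5)
if .2<w<2: place('tray',-1)
elif 3<w<8: place('crate',-1)
d=r.snapshot("side");cv2.imwrite("pics/side2.png",d['frame'][:,:,::-1])
E
```

```text
set down dz 0.0 df 1.9397514341257787
t 28.3833
opening 0.059325235975667925 grip 35.000184774398804
weight N 6.16332258235592 opening 0.05976402455621662 t 34.925
set down dz -0.001 df 9.943475833965195
t 42.25
```

View pics/side2.png

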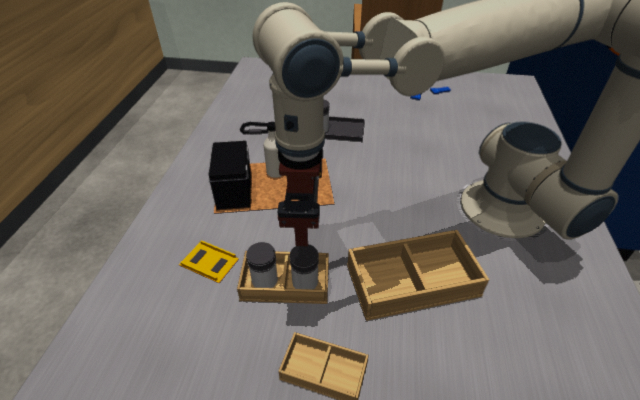

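Both full tins stand upright in the crate, at (262,262) and (304,266). The arm hides the tray, so I'll move it aside and check the tray and bystanders.

```bash
python3 - <<'E'
from h import *
x,y,a,_=slot('crate',-1)
line(x,y,HI,a,.2); line(.33,.33,HI,a,.2)
im=[r.snapshot(n)['frame'][:,:,::-1] for n in("side","top")]
cv2.imwrite("pics/fin.png",np.vstack([cv2.resize(im[0][90:310,170:440],(736,600))[:300],cv2.resize(im[1][100:250,200:480],(736,300),interpolation=cv2.INTER_CUBIC)]))
s=r.sense();print(s['clock'],s['contact_force'])
E
```

```text
43.725 [ 0.33099263 -0.4258999  -0.03909516]
```

View pics/fin.png

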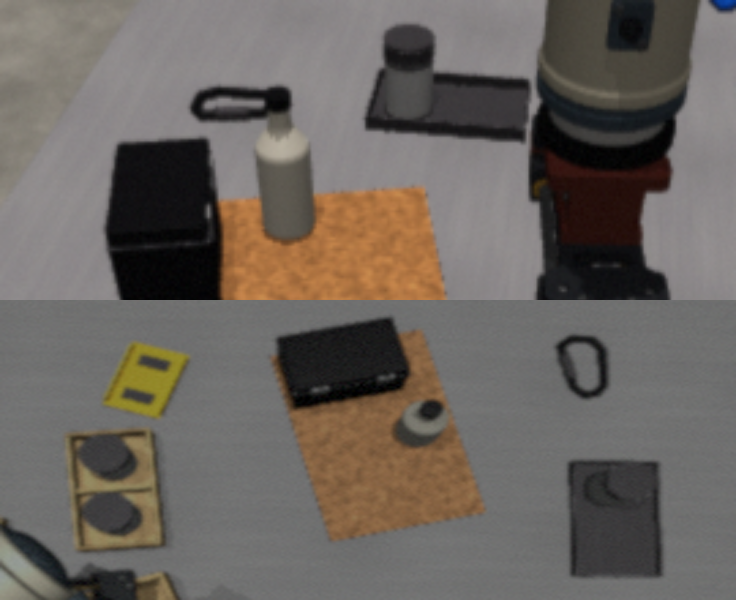

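The light tin stands upright in the tray (409,75), and both full tins are upright in their compartments (107,457) and (111,514). The bottle, carabiner and plate look unmoved, so I'm handing in.

```bash
python3 -c "
from station import r
print(r.hand_in())"
```

```text
the job is handed in; nothing more can be done
None
```

Job handed in at about 44 s of the 72 s limit: the two full tins (6.5 N and 6.2 N) stand in separate crate compartments, the used-up one (about 0.5 N, lighter than the stated 0.11 kg but clearly not full) stands on the tray, and the bottle, carabiner and plate look unmoved in the final pictures.

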